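# Open a child-resistant bottle in its bench block

### The job

Open the square white bottle that stands in the bench block: push its red child-resistant cap down hard, so that the bottle settles on the floor of its well and the cap's spring then gives, and keep it pushed while you turn it anticlockwise until it is free of its lugs; then lift the cap off and set it down in the white dish, the same way up. Feel how hard you push: the neck must not be crushed or wrenched, the bottle must not be dragged up out of its block, and the dish, the measuring cylinder and the beaker stay where they stand.

Things in the scene. Friction and masses are not known exactly. Their poses are not given: they have to be found in the camera images.
- block: black bottle block, 92 x 92 mm and 64 mm high with its 100 x 146 mm aluminium base plate, screwed to the bench. Its square foam-lined well keeps the bottle from turning. Origin: centre of its underside, on the bench; z up.
- bottle: square white bottle, 62 x 62 mm, neck rim 152 mm above its foot. Snug in the foam: it stands 1 to 29 mm above the well's floor (an adjustable plate, out of sight), sinks when pushed down with about 5 N and comes up when pulled with about 12 N. It cannot turn. Origin: centre of its foot; z up.
- bottle_mouth (a point): centre of the rim of the bottle's neck, 152 mm above the bottle's foot, inside the cap at the start.
- cap: red ribbed child-resistant cap, 50 mm across, 35 mm high, 0.11 kg, white arrows on top. Origin: centre of its open lower rim (top 35 mm up), 133 mm above the bottle's foot when on; z up. Against the seated bottle its spring starts to give at 11 N, it unlocks 3 mm down (17 N) and stops 6 mm down (23 N). It lifts off after 45 to 80 degrees anticlockwise (seen from above); then it meets a stop.
- dish: round white enamel dish with a blue rim, 94 mm across and 15 mm high, flat floor 3 mm thick and about 75 mm across; loose. Origin: centre of its underside; z up.
- cylinder_25: slim glass measuring cylinder, 43 mm foot, 151 mm high, a loose bystander. Origin: centre of its underside.
- beaker_100: glass beaker, about 58 mm across, 72 mm high, a loose bystander. Origin: centre of its underside.
Not all that is in view belongs to the job. What is shaped like the cap but yellow is not meant.

How it is judged:
On the way:
1. the cap is unlocked and off: its lower rim is above the bottle's mouth (z of cap in the frame of bottle above 0.156 m and z of bottle in the frame of block below 0.044 m), for 0.1 s.
At the end, for the whole second after the job is handed in: the cap rests on the dish's floor, upright within 7 degrees, its centre within 16 mm of the dish's; the dish is within 30 mm of where it stood; the bottle stands in its well, its foot no more than 44 mm above the block's underside (horizontal distance between cap and dish below 0.016 m and z of cap in the frame of dish below 0.007 m and angle between cap's own z axis and vertical below 0.12 rad and linear speed of cap below 0.02 m/s and distance of dish from where it was at the start of the episode below 0.03 m and angle between dish's own z axis and vertical below 0.1 rad and z of bottle in the frame of block below 0.044 m); the robot touches nothing.
It fails at once if the neck is crushed or wrenched: the cap and the bottle load one another with over 40 N (contact force between cap and bottle above 40 N).
It fails at once if the bottle is dragged up out of its well (its foot over 46 mm above the block's underside; it starts at 38 to 40) (z of bottle in the frame of block above 0.046 m).
It fails at once if the cap is let go in the air, over 25 mm above the bench and away from the bottle (height (world z) of cap above 0.025 m and horizontal distance between cap and bottle_mouth above 0.05 m and contact force between cap and the fingers below 0.01 N).
It fails at once if the measuring cylinder is shifted by over 30 mm or tipped (distance of cylinder_25 from where it was at the start of the episode above 0.03 m or angle between cylinder_25's own z axis and vertical above 0.4 rad).
It fails at once if the beaker is shifted by over 30 mm or tipped (distance of beaker_100 from where it was at the start of the episode above 0.03 m or angle between beaker_100's own z axis and vertical above 0.4 rad).
It also fails if it takes over 45 s, if anything falls off the work surface, if the arm or the gripper's body presses on something with over 40 N, if the wrist force passes 120 N, or if a joint passes its speed limit or range.

### The arm

A 6-joint arm with a two-finger parallel gripper is mounted at the origin on a cart in front of the work surface, level with it; the furniture and walls round the work are solid. World frame = base frame: x ahead of the robot, y to its left, z up, the work surface at z = 0. Lengths are in m, angles in rad, forces in N, time in s.
With the tool pointing down it reaches from about 0.2 to 0.875 m from the base axis. Payload 3.4 kg.
Tool frame: the origin (TCP) lies at the very end of the fingers, on their centre line; the grasp point (between the pads) lies 19 mm behind it; y points along the fingers, z is the direction in which the jaws open and shut, and the axes are right-handed (so a half turn about y gives the same grasp; the last joint's range is limited). The gripper opens to 94 mm and grips with 3 to 60 N. Pads are 16 mm wide; open, the fingers measure 119 mm over their backs; the gripper's body (75 mm by 177 mm) begins 78 mm behind the grasp point.
Start: joints at [-1.312, 0.276, 1.505, -0, 1.361, -0.121], TCP at [0.213, -0.534, 0.205] pointing down, gripper open.
Joint ranges: [-2.89, 2.89], [-0.75, 2.08], [0.22, 2.7], [-1.18, 4.32], [0.11, 2.71], [-2.7, 2.7]. Speed limits (rad/s): [2.57, 2.57, 3.14, 3.14, 3.14, 3.14].

### API

Orientations are given as [roll, pitch, yaw] about the fixed x, y, z axes, in that order (R = Rz(yaw) Ry(pitch) Rx(roll)).
In Python, from cell import bot, cams gives the robot as it stands.
- The arm moves only by the tool send_rows, never from a script. Its argument "deltas" is a list of rows, each an object with "fingers": the closure, from 0 (fully open) to 1 (shut); "delta_pos": the shift along the tool's x, y, z in mm, a list of three; "delta_rot": the turn, a rotation vector about the tool's x, y, z in rad, a list of three. In form: [{"fingers": fingers, "delta_pos": [dx, dy, dz], "delta_rot": [wx, wy, wz]}, ...]. A call has 1 to 12 rows; each row shifts and turns the commanded pose from where the row before left it, along the tool's axes as they then stand; what a row does not reach is not made up. A row lasts 1/10 s, in which the tool goes at most 50 mm and 8.59 degrees, less where a joint would pass 70% of its speed; a pose out of reach is approached as far as the arm can. A call is refused whole if a number of a shift passes 50 or a number of a turn 0.15, either way. A call with a gripper value outside its range is refused whole. The fingers move at their own pace and stop on an object; the grip force is fixed at half the most. Time passes only in rows, so rows that do not move let the fingers close. It gives the time, the measured TCP pose, the force and the opening at its end, in the units of the state.
- bot.sense(): the state, without advancing time (a new reading comes with each control period).
- cams.snapshot(name): name is "scene" or "top" or "wrist"; returns the picture (480x640x3 uint8, red, green, blue); there is no depth.
- cams.camera_info(name): a dict with "vfov" (degrees; the focal length in pixels is half the picture's height over the tangent of half this angle, whatever the lens; pixels are square), "cx", "cy" (the principal point, pixels), "rvec" (rotation vector, rad) and "tvec" (3), from world to camera coordinates, as OpenCV has them; the wrist camera has in their place "tool_from_camera" (4x4, takes a point from camera to tool coordinates, whose origin is the TCP and whose axes are the tool frame's). Camera axes: x right, y down, z forward; pixel columns grow to the right and rows downward; lengths in m; the calibration is good to about 2 mm. A picture is of the moment at which its call begins: read the wrist's pose just before it. camera_info takes no time and is no camera call.
- bot.hand_in(): hands the job in, once; it reports no verdict.
The state is a dict: "t": time; "joints": joint angles; "qd": joint speeds; "joint_torque": joint torques, N m; "position": TCP position; "orientation": TCP orientation; "wrist_force": force on the tool from outside, world axes, zero at the start; "ft_torque": the same for the moment, N m; "finger_gap": opening from 0.0 (shut) to 1.0 (fully open).
Only numpy, scipy, OpenCV 4.12 (cv2) and the standard library are available. Lean on these libraries where they do the work, as an engineer would, in place of code of your own. Each camera call takes 0.05 s, during which the arm holds its last target.

## Working session

There is one attempt and no reset: what is moved stays moved. The work goes in short steps, Python scripts to look and compute and a tool call to move; the robot and the scene stay as the last step left them, time stands still between calls to the robot, and variables do not carry over. Pictures are saved under pics/ and viewed, and the job is handed in when it is done.

Besides the shell and the picture viewer there is one more tool, called after "Emit:" as a command line: name --argument value ..., lists and objects as JSON in quotes. send_rows: Moves the arm, as the interface text tells. Its arguments: {"type":"object","properties":{"deltas":{"type":"array"}},"required":["deltas"]}

```bash
mkdir -p pics; ls
python3 - <<'E'
from cell import bot,cams
import cv2
print(bot.sense())
for n in ("scene","top","wrist"):
    print(n,cams.camera_info(n))
    if n!="wrist" : cv2.imwrite(f"pics/{n}0.png",cams.snapshot(n)[:,:,::-1])
E
```

```text
pics
{'t': 0.0, 'joints': array([-1.31200783e+00,  2.76591527e-01,  1.50609160e+00,  4.27889223e-06,
        1.36069323e+00, -1.20974268e-01]), 'qd': array([-0.00017705,  0.00092406, -0.00051815, -0.00083835, -0.00267442,
       -0.00363851]), 'joint_torque': array([ 1.52672044e-03, -4.04577470e+01, -2.37225080e+01,  7.01230997e-02,
        3.42845649e-02, -1.40002312e-04]), 'position': array([ 0.2130208 , -0.53349205,  0.20462327]), 'orientation': array([-1.57256649e+00,  2.19409373e-04, -2.76183098e+00]), 'wrist_force': array([-0.71110536,  0.1817663 , -0.07953289]), 'ft_torque': array([ 0.02343396,  0.0262503 , -0.02448486]), 'finger_gap': 0.9984075256113999}
scene {'vfov': 46.238216635077634, 'cx': 317.36635661463504, 'cy': 243.4516096742604, 'rvec': array([ 0.55057645, -2.38481914,  1.57605314]), 'tvec': array([0.43763095, 0.29132968, 0.7704612 ])}
top {'vfov': 52.90788886601337, 'cx': 319.22649163163226, 'cy': 238.48152544545815, 'rvec': array([ 2.13443261, -2.12488398,  0.19482901]), 'tvec': array([-0.16441325,  0.57452804,  0.97952567])}
wrist {'vfov': 58.93884422497789, 'cx': 324.47796017078144, 'cy': 235.05199219716957, 'tool_from_camera': array([[ 7.42416461e-05,  9.74056192e-01,  2.26306274e-01,
        -6.50623626e-02],
       [-3.14203952e-04, -2.26306241e-01,  9.74056152e-01,
        -1.78382434e-01],
       [ 9.99999948e-01, -1.43421858e-04,  2.89250957e-04,
        -6.14416292e-04],
       [ 0.00000000e+00,  0.00000000e+00,  0.00000000e+00,
         1.00000000e+00]])}
```

View pics/scene0.png

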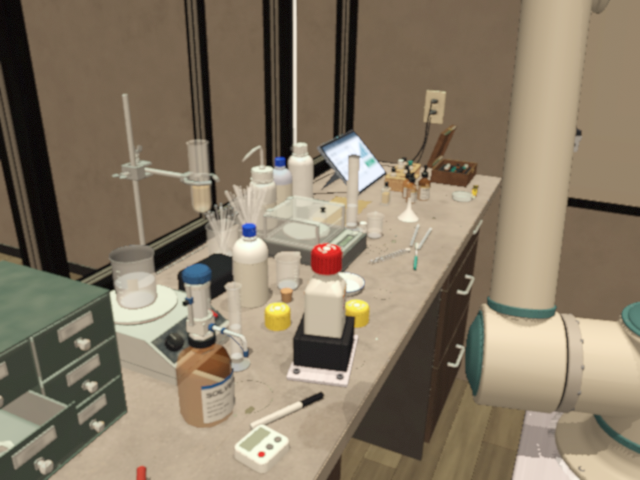

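View pics/top0.png

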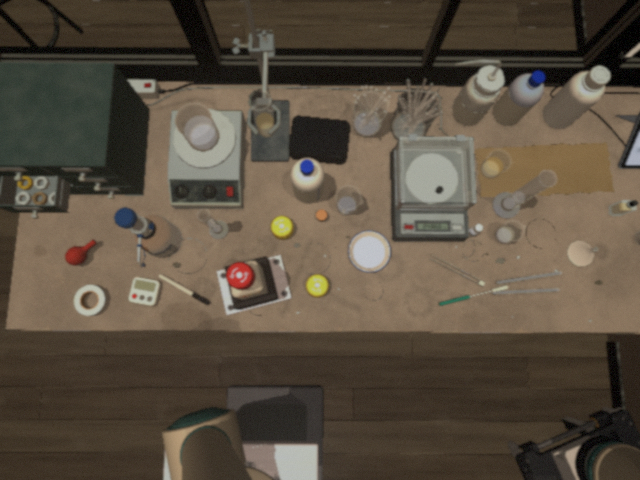

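```bash
cat > h.py <<'E'
import numpy as np,cv2
from cell import bot,cams
from scipy.spatial.transform import Rotation as R
def K(i):
    f=240/np.tan(np.radians(i["vfov"])/2); return np.array([[f,0,i["cx"]],[0,f,i["cy"]],[0,0,1]])
def back(n,uv,z,T=None):
    i=cams.camera_info(n); d=np.linalg.inv(K(i))@[uv[0],uv[1],1]
    if n=="wrist":
        M=T@i["tool_from_camera"]; o=M[:3,3]; d=M[:3,:3]@d
    else:
        r=cv2.Rodrigues(i["rvec"])[0]; o=-r.T@i["tvec"]; d=r.T@d
    return o+d*(z-o[2])/d[2]
def proj(n,p,T=None):
    i=cams.camera_info(n)
    if n=="wrist":
        M=np.linalg.inv(T@i["tool_from_camera"]); q=M[:3,:3]@p+M[:3,3]
    else: q=cv2.Rodrigues(i["rvec"])[0]@p+i["tvec"]
    q=K(i)@q; return q[:2]/q[2]
def tool(s=None):
    s=s or bot.sense(); T=np.eye(4); T[:3,:3]=R.from_euler("xyz",s["orientation"]).as_matrix(); T[:3,3]=s["position"]; return T
E
python3 - <<'E'
from h import *
t=cv2.imread("pics/top0.png"); s=cv2.imread("pics/scene0.png")
a=cv2.resize(t[200:340,180:420],None,fx=3.3,fy=3.3,interpolation=3); cv2.imwrite("pics/topc.png",a)
a=cv2.resize(s[225:385,220:400],None,fx=3.5,fy=3.5,interpolation=3); cv2.imwrite("pics/scenec.png",a)
print(tool().round(3))
print("cap",back("top",(240,275),.207),"dish",back("top",(370,250),.015),"cyl",back("top",(218,230),0),"beaker",back("top",(347,203),0))
for p in ((282,227),(317,286)): print("yel",back("top",p,.035))
print(back("scene",(326,252),.207))
E
```

```text
[[-0.929 -0.     0.371  0.213]
 [-0.371  0.001 -0.929 -0.534]
 [-0.    -1.    -0.002  0.205]
 [ 0.     0.     0.     1.   ]]
cap [ 0.48028846 -0.02010429  0.207     ] dish [ 0.55661502 -0.27413672  0.015     ] cyl [0.60291481 0.06606837 0.        ] beaker [ 0.66705792 -0.22495078  0.        ]
yel [ 0.60335717 -0.08055322  0.035     ]
yel [ 0.47515161 -0.15756276  0.035     ]
[ 0.47502105 -0.00389118  0.207     ]
```

View pics/topc.png

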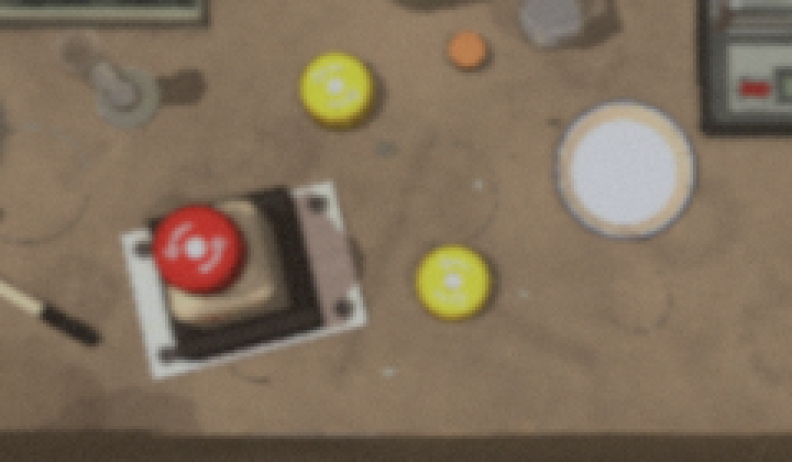

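View pics/scenec.png

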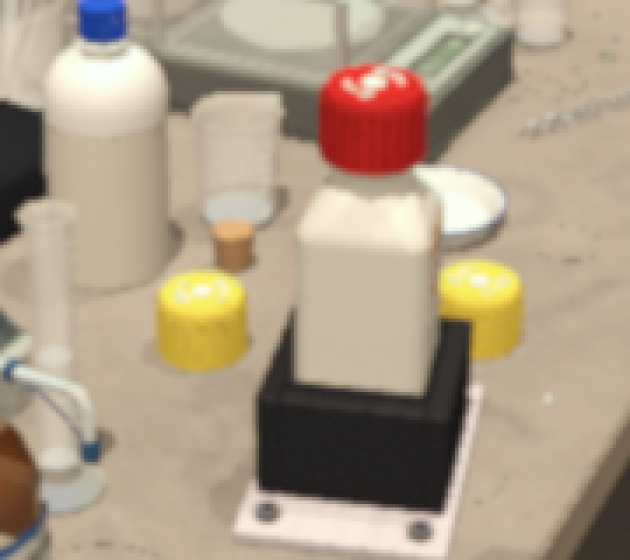

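The cap I want is the red one on the square bottle, at top (240,275) and scene (326,248). What could be mistaken for it: yellow caps at top (282,227) and (317,286), the red rubber bulb at (78,255), and blue-capped bottles at (307,167) and (125,217). The crop confirms the red ribbed cap with white arrows. The dish is at (370,251).

Run:
```python
from h import *
def tri(a,b):
    P=[]
    for n in("top","scene"):
        i=cams.camera_info(n); P.append(K(i)@np.c_[cv2.Rodrigues(i["rvec"])[0],i["tvec"]])
    X=cv2.triangulatePoints(P[0],P[1],np.array(a,float),np.array(b,float))[:,0]; X=X[:3]/X[3]
    print(X.round(4),proj("top",X),proj("scene",X)); return X
tri((239.7,274.8),(326.6,248.4))
print(back("top",(369.7,251.5),.015),back("top",(369,251.5),.003))
# block base plate corners
for p in ((122,235),(333,182),(365,323),(153,377)): print(back("top",(180+p[0]/3.3,200+p[1]/3.3),.004).round(3))
```

```text
[ 0.4809 -0.0193  0.2059] [239.67166107 274.72074147] [326.66854807 248.41309743]
[ 0.55326361 -0.27342574  0.015     ] [ 0.55509613 -0.27317692  0.003     ]
[0.509 0.064 0.004]
[ 0.546 -0.077  0.004]
[ 0.451 -0.1    0.004]
[0.415 0.039 0.004]
```

Emit:
send_rows --deltas '[{"fingers": 0,"delta_pos": [0,-30,0],"delta_rot": [0,0,0]},{"fingers": 0,"delta_pos": [0,-40,0],"delta_rot": [0,0,0]},{"fingers": 0,"delta_pos": [-36,0,-31],"delta_rot": [0,0,0]},{"fingers": 0,"delta_pos": [-36,0,-31],"delta_rot": [0,0,0]},{"fingers": 0,"delta_pos": [-36,0,-31],"delta_rot": [0,0,0]},{"fingers": 0,"delta_pos": [-36,0,-31],"delta_rot": [0,0,0]},{"fingers": 0,"delta_pos": [-36,0,-31],"delta_rot": [0,0,0]},{"fingers": 0,"delta_pos": [-36,0,-31],"delta_rot": [0,0,0]},{"fingers": 0,"delta_pos": [-36,0,-31],"delta_rot": [0,0,0]},{"fingers": 0,"delta_pos": [-36,0,-31],"delta_rot": [0,0,0]},{"fingers": 0,"delta_pos": [-36,0,-31],"delta_rot": [0,0,0]},{"fingers": 0,"delta_pos": [0,0,0],"delta_rot": [0,0,0]}]'

```text
t: 1.3
position: [0.4122, -0.1495, 0.2753]
orientation: [-1.573, 0.002, -2.754]
wrist_force: [-0.1, -0.1, 0.0]
finger_gap: 1.0
```

Run:
```python
from h import *
s=bot.sense(); T=tool(s); print(T.round(4), s["joints"].round(3))
im=cams.snapshot("wrist"); cv2.imwrite("pics/w1.png",im[:,:,::-1])
print(proj("wrist",np.array([.4809,-.0193,.2055]),T))
c=np.array([.4809,-.0193,.206])-T[:3,3]; print("to cap in tool mm",(T[:3,:3].T@c*1000).round(1))
```

```text
[[-9.257e-01  9.000e-04  3.782e-01  4.122e-01]
 [-3.782e-01  3.000e-03 -9.257e-01 -1.495e-01]
 [-2.000e-03 -1.000e+00 -2.400e-03  2.753e-01]
 [ 0.000e+00  0.000e+00  0.000e+00  1.000e+00]] [-0.51   0.031  1.636  0.003  1.475  0.673]
[152.18107544  46.63323887]
to cap in tool mm [-112.7   69.8  -94.4]
```

View pics/w1.png

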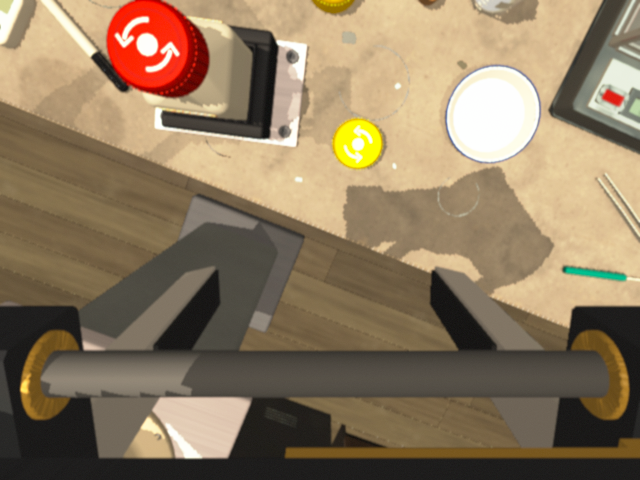

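Run:
```python
from h import *
T=tool(); print(back("wrist",(148,44),.2055,T),back("wrist",(493,114),.015,T))
```

```text
[ 0.48050766 -0.02006528  0.2055    ] [ 0.55434919 -0.27429871  0.015     ]
```

Emit:
send_rows --deltas '[{"fingers": 0,"delta_pos": [-20,0,-32],"delta_rot": [0,0,0]},{"fingers": 0,"delta_pos": [-20,0,-32],"delta_rot": [0,0,0]},{"fingers": 0,"delta_pos": [0,-15,-30],"delta_rot": [0,0,0]},{"fingers": 0,"delta_pos": [0,0,0],"delta_rot": [0,0,0]},{"fingers": 0,"delta_pos": [0,0,0],"delta_rot": [0,0,0]}]'

```text
t: 1.85
position: [0.4129, -0.0539, 0.2905]
orientation: [-1.569, 0.0, -2.762]
wrist_force: [0.3, 0.5, 0.1]
finger_gap: 1.001
```

Run:
```python
from h import *
s=bot.sense(); T=tool(s); print(T.round(4), s["joints"].round(3))
im=cams.snapshot("wrist"); cv2.imwrite("pics/w2.png",im[:,:,::-1])
print(proj("wrist",np.array([.4809,-.0193,.2055]),T))
```

```text
[[-9.289e-01  7.000e-04  3.704e-01  4.129e-01]
 [-3.704e-01 -1.600e-03 -9.289e-01 -5.390e-02]
 [-0.000e+00 -1.000e+00  1.700e-03  2.905e-01]
 [ 0.000e+00  0.000e+00  0.000e+00  1.000e+00]] [-2.960e-01 -1.000e-02  1.641e+00 -1.000e-03  1.510e+00  8.960e-01]
[313.54639135 117.66797036]
```

View pics/w2.png

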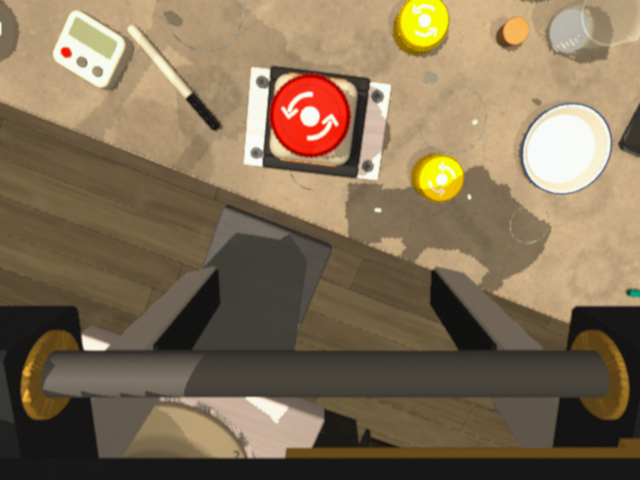

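Run:
```python
from h import *
T=tool(); c=back("wrist",(310.5,116.5),.2055,T); print(c, back("wrist",(566.5,148),.015,T))
c=(c+[.4809,-.0193,.2055]+[.4805,-.02,.2055])/3; print(c,(T[:3,:3].T@(c-T[:3,3])*1000).round(1))
im=cv2.imread("pics/w2.png"); h=cv2.cvtColor(im,cv2.COLOR_BGR2HSV)
m=cv2.inRange(h,(0,150,100),(8,255,255))|cv2.inRange(h,(172,150,100),(180,255,255))
cs,_=cv2.findContours(m,0,1); k=max(cs,key=cv2.contourArea); print(cv2.fitEllipse(k))
```

```text
[ 0.48079554 -0.01770801  0.2055    ] [ 0.55576005 -0.26997407  0.015     ]
[ 0.48073185 -0.01900267  0.2055    ] [-76.1  84.6  -7.7]
((309.6759033203125, 115.17823028564453), (80.14810180664062, 82.82593536376953), 167.1888885498047)
```

Emit:
send_rows --deltas '[{"fingers": 0,"delta_pos": [-38,10,-4],"delta_rot": [0,0,0]},{"fingers": 0,"delta_pos": [-38,20,-4],"delta_rot": [0,0,0]},{"fingers": 0,"delta_pos": [0,30,0],"delta_rot": [0,0,0]},{"fingers": 0,"delta_pos": [0,25,0],"delta_rot": [0,0,0]},{"fingers": 0,"delta_pos": [0,25,0],"delta_rot": [0,0,0]},{"fingers": 0,"delta_pos": [0,0,0],"delta_rot": [0,0,0]},{"fingers": 0,"delta_pos": [0,0,0],"delta_rot": [0,0,0]}]'

```text
t: 2.6
position: [0.4807, -0.0184, 0.1802]
orientation: [-1.571, -0.001, -2.764]
wrist_force: [0.1, -0.9, 0.1]
finger_gap: 1.0
```

Run:
```python
from h import *
s=bot.sense(); T=tool(s); print(T.round(4), s["joints"].round(3))
c=np.array([.4807,-.019,.2055]); print((T[:3,:3].T@(c-T[:3,3])*1000).round(1))
a=cams.snapshot("wrist")[:,:,::-1]; cv2.imwrite("pics/w3.png",a)
b=cams.snapshot("scene")[:,:,::-1]; cv2.imwrite("pics/s3.png",cv2.resize(b[200:400,220:440],None,fx=2.7,fy=2.7))
```

```text
[[-9.294e-01 -1.200e-03  3.690e-01  4.807e-01]
 [-3.690e-01 -2.000e-04 -9.294e-01 -1.840e-02]
 [ 1.200e-03 -1.000e+00 -2.000e-04  1.802e-01]
 [ 0.000e+00  0.000e+00  0.000e+00  1.000e+00]] [-0.183  0.152  1.736 -0.     1.255  1.01 ]
[  0.2 -25.3   0.6]
```

View pics/w3.png

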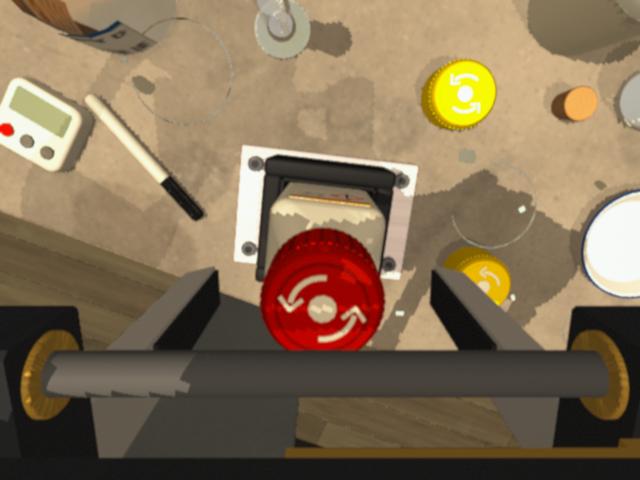

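View pics/s3.png

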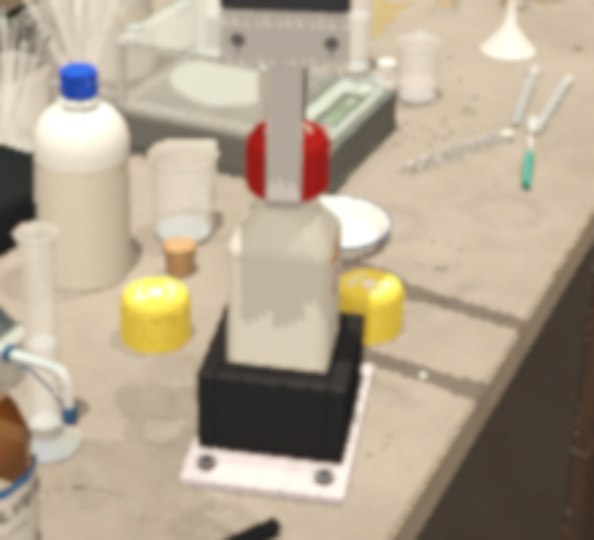

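The wrist view shows the cap centred between the fingers at (322,308). Next I close them gently.

Emit:
send_rows --deltas '[{"fingers": 0.42,"delta_pos": [0,0,0],"delta_rot": [0,0,0]},{"fingers": 0.42,"delta_pos": [0,0,0],"delta_rot": [0,0,0]},{"fingers": 0.42,"delta_pos": [0,0,0],"delta_rot": [0,0,0]},{"fingers": 0.42,"delta_pos": [0,0,0],"delta_rot": [0,0,0]},{"fingers": 0.44,"delta_pos": [0,0,0],"delta_rot": [0,0,0]},{"fingers": 0.45,"delta_pos": [0,0,0],"delta_rot": [0,0,0]}]'

```text
t: 3.3
position: [0.4805, -0.017, 0.1805]
orientation: [-1.571, -0.0, -2.762]
wrist_force: [-1.1, 0.5, 0.1]
finger_gap: 0.555
```

Emit:
send_rows --deltas '[{"fingers": 0.46,"delta_pos": [0,0,0],"delta_rot": [0,0,0]},{"fingers": 0.465,"delta_pos": [0,0,0],"delta_rot": [0,0,0]},{"fingers": 0.47,"delta_pos": [0,0,0],"delta_rot": [0,0,0]},{"fingers": 0.475,"delta_pos": [0,0,0],"delta_rot": [0,0,0]}]'

```text
t: 3.7
position: [0.4807, -0.0174, 0.1804]
orientation: [-1.57, -0.0, -2.762]
wrist_force: [0.7, -0.4, -0.3]
finger_gap: 0.528
```

Emit:
send_rows --deltas '[{"fingers": 0.5,"delta_pos": [0,0,0],"delta_rot": [0,0,0]},{"fingers": 0.6,"delta_pos": [0,0,0],"delta_rot": [0,0,0]},{"fingers": 1,"delta_pos": [0,0,0],"delta_rot": [0,0,0]},{"fingers": 1,"delta_pos": [0,0,0],"delta_rot": [0,0,0]}]'

```text
t: 4.1
position: [0.4807, -0.0173, 0.1804]
orientation: [-1.57, 0.0, -2.762]
wrist_force: [0.0, -1.2, -0.4]
finger_gap: 0.53
```

Emit:
send_rows --deltas '[{"fingers": 1,"delta_pos": [0,1,0],"delta_rot": [0,0,0]},{"fingers": 1,"delta_pos": [0,1,0],"delta_rot": [0,0,0]}]'

```text
t: 4.3
position: [0.4807, -0.0173, 0.1789]
orientation: [-1.57, 0.0, -2.762]
wrist_force: [-0.6, -1.2, 2.9]
finger_gap: 0.529
```

Emit:
send_rows --deltas '[{"fingers": 1,"delta_pos": [0,1,0],"delta_rot": [0,0,0]},{"fingers": 1,"delta_pos": [0,1,0],"delta_rot": [0,0,0]}]'

```text
t: 4.5
position: [0.4807, -0.0173, 0.1767]
orientation: [-1.57, 0.0, -2.762]
wrist_force: [-0.8, -2.0, 2.8]
finger_gap: 0.527
```

Emit:
send_rows --deltas '[{"fingers": 1,"delta_pos": [0,1,0],"delta_rot": [0,0,0]},{"fingers": 1,"delta_pos": [0,1,0],"delta_rot": [0,0,0]},{"fingers": 1,"delta_pos": [0,1,0],"delta_rot": [0,0,0]}]'

```text
t: 4.8
position: [0.4807, -0.0173, 0.1734]
orientation: [-1.57, 0.0, -2.762]
wrist_force: [-0.2, -2.5, 4.4]
finger_gap: 0.527
```

Emit:
send_rows --deltas '[{"fingers": 1,"delta_pos": [0,1,0],"delta_rot": [0,0,0]},{"fingers": 1,"delta_pos": [0,1,0],"delta_rot": [0,0,0]}]'

```text
t: 5.0
position: [0.4807, -0.0173, 0.1714]
orientation: [-1.57, 0.0, -2.762]
wrist_force: [0.7, -2.8, 4.6]
finger_gap: 0.525
```

Emit:
send_rows --deltas '[{"fingers": 1,"delta_pos": [0,1,0],"delta_rot": [0,0,0]},{"fingers": 1,"delta_pos": [0,1,0],"delta_rot": [0,0,0]},{"fingers": 1,"delta_pos": [0,1,0],"delta_rot": [0,0,0]}]'

```text
t: 5.3
position: [0.4807, -0.0173, 0.1684]
orientation: [-1.57, 0.0, -2.762]
wrist_force: [0.6, -3.4, 3.0]
finger_gap: 0.526
```

Emit:
send_rows --deltas '[{"fingers": 1,"delta_pos": [0,1,0],"delta_rot": [0,0,0]},{"fingers": 1,"delta_pos": [0,1,0],"delta_rot": [0,0,0]}]'

```text
t: 5.5
position: [0.4807, -0.0173, 0.1664]
orientation: [-1.57, 0.0, -2.762]
wrist_force: [-0.2, -3.6, 3.4]
finger_gap: 0.528
```

Run:
```python
from h import *
a=cams.snapshot("scene")[:,:,::-1]; cv2.imwrite("pics/s4.png",cv2.resize(a[200:400,220:440],None,fx=2.7,fy=2.7,interpolation=3)); s=bot.sense(); print(s["position"],s["wrist_force"],s["ft_torque"])
```

```text
[ 0.48069426 -0.01725907  0.16623861] [ 0.67129018 -4.17993641  3.25212744] [-0.71562123 -0.11233185 -0.02702292]
```

View pics/s4.png

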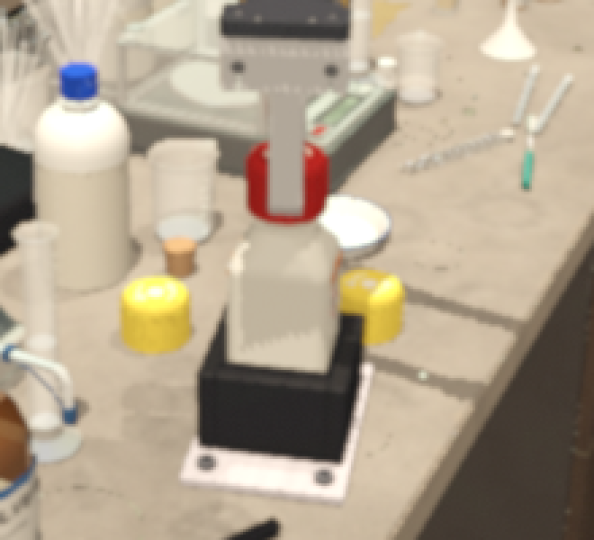

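Emit:
send_rows --deltas '[{"fingers": 1,"delta_pos": [0.4,1,0.9],"delta_rot": [0,0,0]},{"fingers": 1,"delta_pos": [0,1,0],"delta_rot": [0,0,0]},{"fingers": 1,"delta_pos": [0,1,0],"delta_rot": [0,0,0]}]'

```text
t: 5.85
position: [0.4806, -0.0174, 0.1634]
orientation: [-1.572, 0.001, -2.762]
wrist_force: [0.6, -0.0, 3.3]
finger_gap: 0.524
```

Emit:
send_rows --deltas '[{"fingers": 1,"delta_pos": [0,1,0],"delta_rot": [0,0,0]},{"fingers": 1,"delta_pos": [0,1,0],"delta_rot": [0,0,0]}]'

```text
t: 6.05
position: [0.4807, -0.0174, 0.1614]
orientation: [-1.572, 0.001, -2.762]
wrist_force: [1.4, 0.6, 3.7]
finger_gap: 0.527
```

Emit:
send_rows --deltas '[{"fingers": 1,"delta_pos": [0,1,0],"delta_rot": [0,0,0]},{"fingers": 1,"delta_pos": [0,1,0],"delta_rot": [0,0,0]}]'

```text
t: 6.25
position: [0.4806, -0.0174, 0.1594]
orientation: [-1.572, 0.001, -2.762]
wrist_force: [2.3, 2.4, 4.3]
finger_gap: 0.528
```

Emit:
send_rows --deltas '[{"fingers": 1,"delta_pos": [0,1,0],"delta_rot": [0,0,0]},{"fingers": 1,"delta_pos": [0,1,0],"delta_rot": [0,0,0]}]'

```text
t: 6.45
position: [0.4806, -0.0175, 0.1574]
orientation: [-1.572, 0.001, -2.762]
wrist_force: [1.8, 2.4, 2.8]
finger_gap: 0.527
```

Emit:
send_rows --deltas '[{"fingers": 1,"delta_pos": [0,1,0],"delta_rot": [0,0,0]},{"fingers": 1,"delta_pos": [0,1,0],"delta_rot": [0,0,0]}]'

```text
t: 6.65
position: [0.4806, -0.0175, 0.1553]
orientation: [-1.572, 0.001, -2.762]
wrist_force: [2.0, 3.9, 4.4]
finger_gap: 0.527
```

Emit:
send_rows --deltas '[{"fingers": 1,"delta_pos": [0,1,0],"delta_rot": [0,0,0]},{"fingers": 1,"delta_pos": [0,1,0],"delta_rot": [0,0,0]}]'

```text
t: 6.85
position: [0.4807, -0.0176, 0.1543]
orientation: [-1.571, 0.001, -2.762]
wrist_force: [-0.6, 4.1, 11.6]
finger_gap: 0.529
```

Force has jumped to 11.6 N, so the bottle is on its floor and the spring is starting to give. I'll press to about 20 N.

Emit:
send_rows --deltas '[{"fingers": 1,"delta_pos": [0,1,0],"delta_rot": [0,0,0]},{"fingers": 1,"delta_pos": [0,1,0],"delta_rot": [0,0,0]},{"fingers": 1,"delta_pos": [0,0,0],"delta_rot": [0,0,0]}]'

```text
t: 7.15
position: [0.4807, -0.0175, 0.153]
orientation: [-1.571, 0.001, -2.762]
wrist_force: [-1.2, 4.4, 13.8]
finger_gap: 0.528
```

Emit:
send_rows --deltas '[{"fingers": 1,"delta_pos": [0,1,0],"delta_rot": [0,0,0]},{"fingers": 1,"delta_pos": [0,1,0],"delta_rot": [0,0,0]},{"fingers": 1,"delta_pos": [0,0,0],"delta_rot": [0,0,0]}]'

```text
t: 7.45
position: [0.4808, -0.0175, 0.1515]
orientation: [-1.571, 0.002, -2.762]
wrist_force: [-1.9, 4.0, 15.7]
finger_gap: 0.528
```

Emit:
send_rows --deltas '[{"fingers": 1,"delta_pos": [0,1,0],"delta_rot": [0,0,0]},{"fingers": 1,"delta_pos": [0,1,0],"delta_rot": [0,0,0]},{"fingers": 1,"delta_pos": [0,0,0],"delta_rot": [0,0,0]}]'

```text
t: 7.75
position: [0.4808, -0.0176, 0.1499]
orientation: [-1.571, 0.002, -2.762]
wrist_force: [-2.9, 5.2, 20.0]
finger_gap: 0.525
```

Emit:
send_rows --deltas '[{"fingers": 1,"delta_pos": [0,1,0],"delta_rot": [0,0,0]},{"fingers": 1,"delta_pos": [0,0,0],"delta_rot": [0,0,0]}]'

```text
t: 7.95
position: [0.4808, -0.0176, 0.1492]
orientation: [-1.57, 0.002, -2.762]
wrist_force: [-2.3, 5.8, 21.0]
finger_gap: 0.527
```

Emit:
send_rows --deltas '[{"fingers": 1,"delta_pos": [0,0,0],"delta_rot": [0,-0.06,0]},{"fingers": 1,"delta_pos": [0,0,0],"delta_rot": [0,-0.08,0]},{"fingers": 1,"delta_pos": [0,0,0],"delta_rot": [0,-0.08,0]}]'

```text
t: 8.25
position: [0.4816, -0.0187, 0.1495]
orientation: [-1.567, 0.002, -2.539]
wrist_force: [-1.7, 2.4, 19.7]
finger_gap: 0.527
```

Run:
```python
from h import *
s=bot.sense(); print(s["position"],s["orientation"],s["wrist_force"],s["ft_torque"],s["joints"][5])
a=cams.snapshot("wrist")[:,:,::-1]; cv2.imwrite("pics/w5.png",a)
```

```text
[ 0.48161313 -0.01865073  0.14949727] [-1.56729451e+00  2.25897384e-03 -2.53877578e+00] [-1.73674574  2.44906021 19.66558751] [ 0.38053364  0.35360756 -0.21498655] 0.7858702685913919
```

View pics/w5.png

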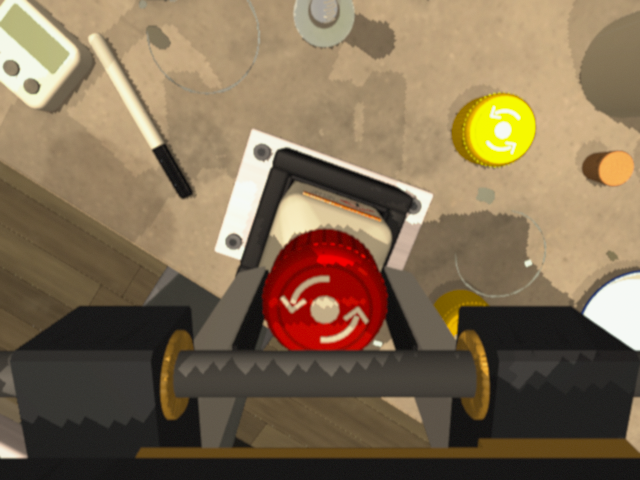

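The arrows turn with the gripper, so the cap is turning on the bottle. Carrying on.

Emit:
send_rows --deltas '[{"fingers": 1,"delta_pos": [0,0,0],"delta_rot": [0,-0.1,0]},{"fingers": 1,"delta_pos": [0,0,0],"delta_rot": [0,-0.1,0]},{"fingers": 1,"delta_pos": [0,0,0],"delta_rot": [0,-0.1,0]}]'

```text
t: 8.6
position: [0.4822, -0.0189, 0.1496]
orientation: [-1.566, 0.002, -2.238]
wrist_force: [-2.2, 2.2, 19.3]
finger_gap: 0.529
```

Emit:
send_rows --deltas '[{"fingers": 1,"delta_pos": [0,0,0],"delta_rot": [0,-0.1,0]},{"fingers": 1,"delta_pos": [0,0,0],"delta_rot": [0,-0.1,0]},{"fingers": 1,"delta_pos": [0,0,0],"delta_rot": [0,-0.1,0]}]'

```text
t: 8.9
position: [0.4824, -0.0188, 0.1497]
orientation: [-1.565, 0.0, -1.938]
wrist_force: [-1.1, 2.3, 19.5]
finger_gap: 0.528
```

Run:
```python
from h import *
s=bot.sense(); print(s["position"],s["orientation"],s["wrist_force"],s["ft_torque"],s["joints"][5])
a=cams.snapshot("wrist")[:,:,::-1]; cv2.imwrite("pics/w6.png",a)
```

```text
[ 0.48242259 -0.0188433   0.1496783 ] [-1.56502200e+00  2.74489594e-04 -1.93823114e+00] [-1.07457397  2.28508464 19.50839293] [ 0.454637    0.12399002 -0.19732313] 0.1851252688112912
```

View pics/w6.png

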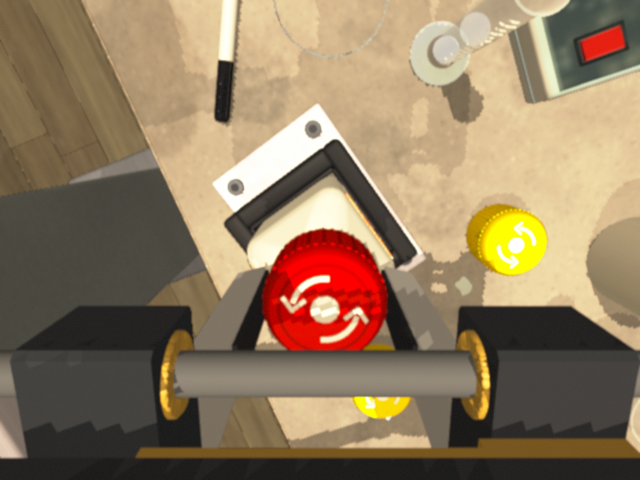

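Emit:
send_rows --deltas '[{"fingers": 1,"delta_pos": [0,0,0],"delta_rot": [0,-0.1,0]},{"fingers": 1,"delta_pos": [0,0,0],"delta_rot": [0,-0.1,0]}]'

```text
t: 9.15
position: [0.4825, -0.0189, 0.1497]
orientation: [-1.565, -0.001, -1.738]
wrist_force: [-0.4, 3.4, 19.6]
finger_gap: 0.528
```

Run:
```python
from h import *
s=bot.sense(); print(s["orientation"],s["wrist_force"],s["ft_torque"],s["joints"][5])
```

```text
[-1.56485193e+00 -9.32729123e-04 -1.73818755e+00] [-0.40326533  3.3596754  19.63430377] [ 0.45217869  0.07403575 -0.23357691] -0.01485032436367381
```

Emit:
send_rows --deltas '[{"fingers": 1,"delta_pos": [0,0,0],"delta_rot": [0,-0.08,0]},{"fingers": 1,"delta_pos": [0,0,0],"delta_rot": [0,-0.08,0]}]'

```text
t: 9.35
position: [0.4826, -0.0189, 0.1497]
orientation: [-1.565, -0.002, -1.579]
wrist_force: [-0.5, 2.1, 19.7]
finger_gap: 0.524
```

Run:
```python
from h import *
s=bot.sense(); print(s["orientation"],s["wrist_force"],s["ft_torque"],s["joints"][5])
```

```text
[-1.56501911 -0.00183437 -1.57901512] [-0.47449241  2.10516401 19.72725562] [ 0.39427753  0.10130649 -0.26460765] -0.17403991634183055
```

Emit:
send_rows --deltas '[{"fingers": 1,"delta_pos": [0,0,0],"delta_rot": [0,-0.07,0]},{"fingers": 1,"delta_pos": [0,0,0],"delta_rot": [0,-0.05,0]}]'

```text
t: 9.55
position: [0.4827, -0.0189, 0.1497]
orientation: [-1.565, -0.003, -1.46]
wrist_force: [-1.1, 2.8, 20.7]
finger_gap: 0.526
```

Run:
```python
from h import *
s=bot.sense(); print(s["orientation"],s["wrist_force"],s["ft_torque"],s["joints"][5])
```

```text
[-1.56509989 -0.00262287 -1.45991566] [-1.08037603  2.78014219 20.69479506] [ 0.40333217  0.04811587 -0.21115711] -0.29312967229458337
```

Emit:
send_rows --deltas '[{"fingers": 1,"delta_pos": [0,0,0],"delta_rot": [0,-0.05,0]},{"fingers": 1,"delta_pos": [0,0,0],"delta_rot": [0,-0.04,0]}]'

```text
t: 9.75
position: [0.4827, -0.0189, 0.1497]
orientation: [-1.565, -0.003, -1.37]
wrist_force: [0.0, 2.0, 19.4]
finger_gap: 0.525
```

Run:
```python
from h import *
s=bot.sense(); print(s["orientation"],s["wrist_force"],s["ft_torque"],s["joints"][5])
a=cams.snapshot("wrist")[:,:,::-1]; cv2.imwrite("pics/w7.png",a)
```

```text
[-1.56534141 -0.00309389 -1.37043961] [ 0.02907841  1.95477354 19.36050673] [ 0.45082564  0.0441221  -0.14998182] -0.38259761862853475
```

View pics/w7.png

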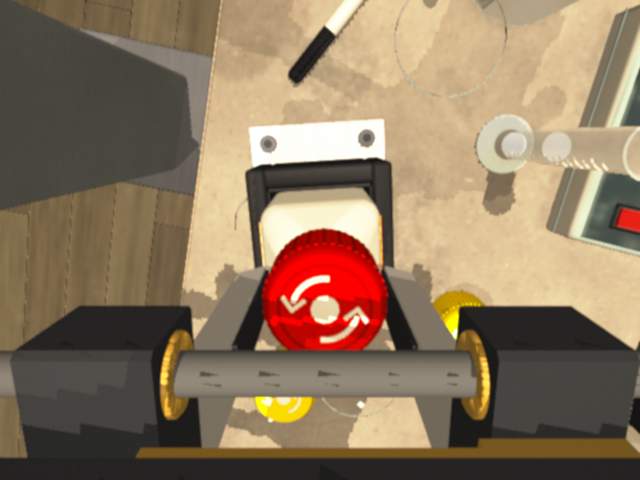

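Emit:
send_rows --deltas '[{"fingers": 1,"delta_pos": [0,0,0],"delta_rot": [0,-0.03,0]},{"fingers": 1,"delta_pos": [0,0,0],"delta_rot": [0,-0.03,0]}]'

```text
t: 10.0
position: [0.4827, -0.0189, 0.1497]
orientation: [-1.565, -0.003, -1.311]
wrist_force: [-1.2, 2.1, 20.0]
finger_gap: 0.529
```

Run:
```python
from h import *
s=bot.sense(); print(s["orientation"],s["wrist_force"],s["ft_torque"],s["joints"][5])
```

```text
[-1.56542701 -0.00342258 -1.31102478] [-1.24193639  2.1421005  20.03781574] [ 0.40476169  0.00312373 -0.17974887] -0.44202737770060946
```

Emit:
send_rows --deltas '[{"fingers": 1,"delta_pos": [0,-3,0],"delta_rot": [0,0,0]},{"fingers": 1,"delta_pos": [0,-3,0],"delta_rot": [0,0,0]},{"fingers": 1,"delta_pos": [0,0,0],"delta_rot": [0,0,0]}]'

```text
t: 10.3
position: [0.4826, -0.0189, 0.1546]
orientation: [-1.566, -0.003, -1.312]
wrist_force: [2.1, 1.9, 10.3]
finger_gap: 0.531
```

Emit:
send_rows --deltas '[{"fingers": 1,"delta_pos": [0,-2,0],"delta_rot": [0,0,0]},{"fingers": 1,"delta_pos": [0,-2,0],"delta_rot": [0,0,0]},{"fingers": 1,"delta_pos": [0,0,0],"delta_rot": [0,0,0]}]'

```text
t: 10.6
position: [0.4799, -0.0187, 0.1559]
orientation: [-1.573, -0.001, -1.312]
wrist_force: [1.7, -0.1, -1.1]
finger_gap: 0.526
```

Emit:
send_rows --deltas '[{"fingers": 1,"delta_pos": [0,-3,0],"delta_rot": [0,0,0]},{"fingers": 1,"delta_pos": [0,-3,0],"delta_rot": [0,0,0]},{"fingers": 1,"delta_pos": [0,0,0],"delta_rot": [0,0,0]}]'

```text
t: 10.9
position: [0.4799, -0.0183, 0.1624]
orientation: [-1.572, -0.0, -1.312]
wrist_force: [-0.2, -0.6, -0.5]
finger_gap: 0.529
```

Emit:
send_rows --deltas '[{"fingers": 1,"delta_pos": [0,-4,0],"delta_rot": [0,0,0]},{"fingers": 1,"delta_pos": [0,-4,0],"delta_rot": [0,0,0]},{"fingers": 1,"delta_pos": [0,0,0],"delta_rot": [0,0,0]}]'

```text
t: 11.2
position: [0.4808, -0.0182, 0.1711]
orientation: [-1.57, -0.001, -1.312]
wrist_force: [-0.3, -0.9, -1.2]
finger_gap: 0.528
```

Emit:
send_rows --deltas '[{"fingers": 1,"delta_pos": [0,-10,0],"delta_rot": [0,0,0]},{"fingers": 1,"delta_pos": [0,-20,0],"delta_rot": [0,0,0]},{"fingers": 1,"delta_pos": [0,-20,0],"delta_rot": [0,0,0]},{"fingers": 1,"delta_pos": [0,-10,0],"delta_rot": [0,0,0]},{"fingers": 1,"delta_pos": [0,0,0],"delta_rot": [0,0,0]}]'

```text
t: 11.7
position: [0.4815, -0.0182, 0.2322]
orientation: [-1.568, -0.002, -1.312]
wrist_force: [0.6, -0.1, -0.8]
finger_gap: 0.526
```

Run:
```python
from h import *
s=bot.sense(); T=tool(s); print(T.round(4),s["wrist_force"],s["joints"])
a=cams.snapshot("scene")[:,:,::-1]; cv2.imwrite("pics/s8.png",cv2.resize(a[150:390,200:460],None,fx=2.4,fy=2.4,interpolation=3))
b=cams.snapshot("top")[:,:,::-1]; cv2.imwrite("pics/t8.png",cv2.resize(b[180:340,180:480],None,fx=2.6,fy=2.6,interpolation=3))
d=np.array([.5545,-.272,T[2,3]]); print((T[:3,:3].T@(d-T[:3,3])*1000).round(1))
```

```text
[[ 2.562e-01  3.600e-03  9.666e-01  4.815e-01]
 [-9.666e-01 -8.000e-04  2.562e-01 -1.820e-02]
 [ 1.600e-03 -1.000e+00  3.200e-03  2.322e-01]
 [ 0.000e+00  0.000e+00  0.000e+00  1.000e+00]] [ 0.57715987 -0.09342861 -0.8200189 ] [-1.82319375e-01  1.17174702e-01  1.64565703e+00 -1.02792541e-04
  1.37512985e+00 -4.41348204e-01]
[264.    0.5   5.5]
```

View pics/s8.png

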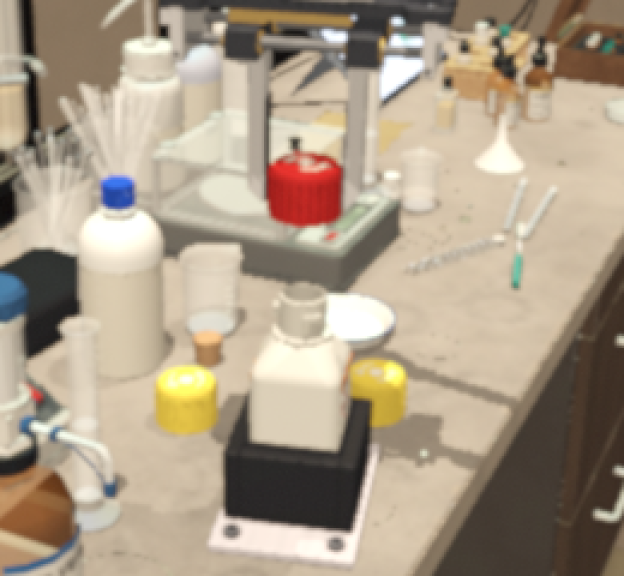

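View pics/t8.png

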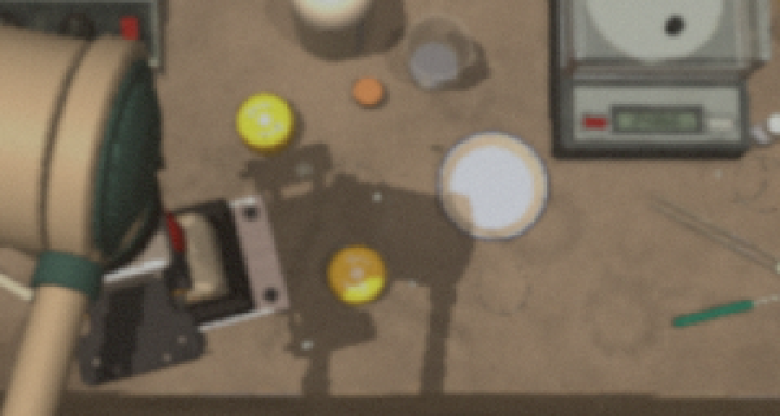

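The cap is off and held level, the open bottle neck shows at (303,310) in the scene crop, and the bottle is low in its block. Moving towards the dish.

Emit:
send_rows --deltas '[{"fingers": 1,"delta_pos": [20,0,0],"delta_rot": [0,0,0]},{"fingers": 1,"delta_pos": [30,0,1],"delta_rot": [0,0,0]},{"fingers": 1,"delta_pos": [35,0,1],"delta_rot": [0,0,0]},{"fingers": 1,"delta_pos": [35,0,1],"delta_rot": [0,0,0]},{"fingers": 1,"delta_pos": [30,0,1],"delta_rot": [0,0,0]},{"fingers": 1,"delta_pos": [15,0,1],"delta_rot": [0,0,0]},{"fingers": 1,"delta_pos": [0,0,0],"delta_rot": [0,0,0]},{"fingers": 1,"delta_pos": [0,0,0],"delta_rot": [0,0,0]}]'

```text
t: 12.6
position: [0.5269, -0.1752, 0.2297]
orientation: [-1.572, 0.002, -1.312]
wrist_force: [0.1, -0.4, -0.9]
finger_gap: 0.524
```

Run:
```python
from h import *
s=bot.sense(); T=tool(s); print(T.round(4),s["wrist_force"])
a=cams.snapshot("wrist")[:,:,::-1]; cv2.imwrite("pics/w9.png",a)
print(proj("wrist",np.array([.5545,-.2726,.015]),T))
```

```text
[[ 0.256  -0.0019  0.9667  0.5269]
 [-0.9667  0.0019  0.256  -0.1752]
 [-0.0023 -1.     -0.0013  0.2297]
 [ 0.      0.      0.      1.    ]] [ 0.12903038 -0.40963061 -0.90705901]
[326.65250585 309.85583708]
```

View pics/w9.png

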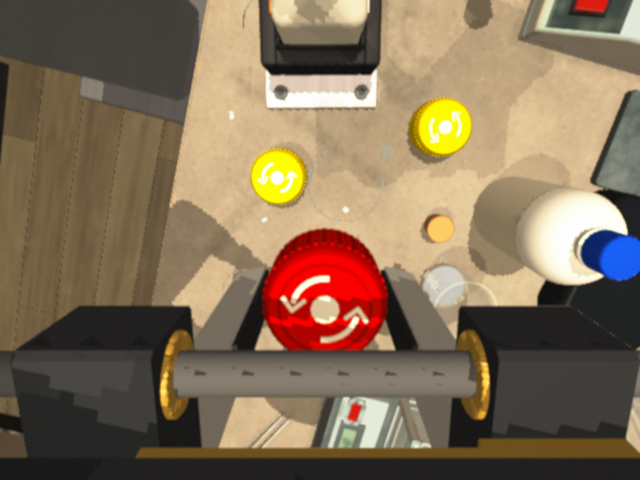

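Run:
```python
from h import *
for z in (0,.06,.1):
  print(z,back("top",(391,241),z),back("top",(396,140),z))
T=tool(); d=np.array([.5545,-.2726,.1]); print((T[:3,:3].T@(d-T[:3,3])*1000).round(1))
```

```text
0 [ 0.57964768 -0.32328818  0.        ] [ 0.81915339 -0.34032163  0.        ]
0.06 [ 0.56909327 -0.3140076   0.06      ] [ 0.79512726 -0.33008295  0.06      ]
0.1 [ 0.562057   -0.30782054  0.1       ] [ 0.77910984 -0.32325716  0.1       ]
[101.8 129.9   1.7]
```

Emit:
send_rows --deltas '[{"fingers": 1,"delta_pos": [20,0,0],"delta_rot": [0,0,0]},{"fingers": 1,"delta_pos": [35,0,1],"delta_rot": [0,0,0]},{"fingers": 1,"delta_pos": [32,0,1],"delta_rot": [0,0,0]},{"fingers": 1,"delta_pos": [15,10,0],"delta_rot": [0,0,0]},{"fingers": 1,"delta_pos": [0,30,0],"delta_rot": [0,0,0]},{"fingers": 1,"delta_pos": [0,40,0],"delta_rot": [0,0,0]},{"fingers": 1,"delta_pos": [0,40,0],"delta_rot": [0,0,0]},{"fingers": 1,"delta_pos": [0,35,0],"delta_rot": [0,0,0]},{"fingers": 1,"delta_pos": [0,15,0],"delta_rot": [0,0,0]},{"fingers": 1,"delta_pos": [0,5,0],"delta_rot": [0,0,0]},{"fingers": 1,"delta_pos": [0,0,0],"delta_rot": [0,0,0]},{"fingers": 1,"delta_pos": [0,0,0],"delta_rot": [0,0,0]}]'

```text
t: 13.85
position: [0.5564, -0.2746, 0.0565]
orientation: [-1.569, -0.001, -1.311]
wrist_force: [0.3, 0.1, -0.2]
finger_gap: 0.525
```

Run:
```python
from h import *
s=bot.sense(); T=tool(s); print(T.round(4),s["wrist_force"])
a=cams.snapshot("scene")[:,:,::-1]; cv2.imwrite("pics/s10.png",cv2.resize(a[180:340,260:480],None,fx=3.5,fy=3.5,interpolation=3))
a=cams.snapshot("top")[:,:,::-1]; cv2.imwrite("pics/t10.png",cv2.resize(a[180:320,260:480],None,fx=3.5,fy=3.5,interpolation=3))
```

```text
[[ 0.2564  0.0017  0.9666  0.5564]
 [-0.9666 -0.0011  0.2564 -0.2746]
 [ 0.0015 -1.      0.0014  0.0565]
 [ 0.      0.      0.      1.    ]] [ 0.26581598  0.11886674 -0.20549817]
```

View pics/s10.png

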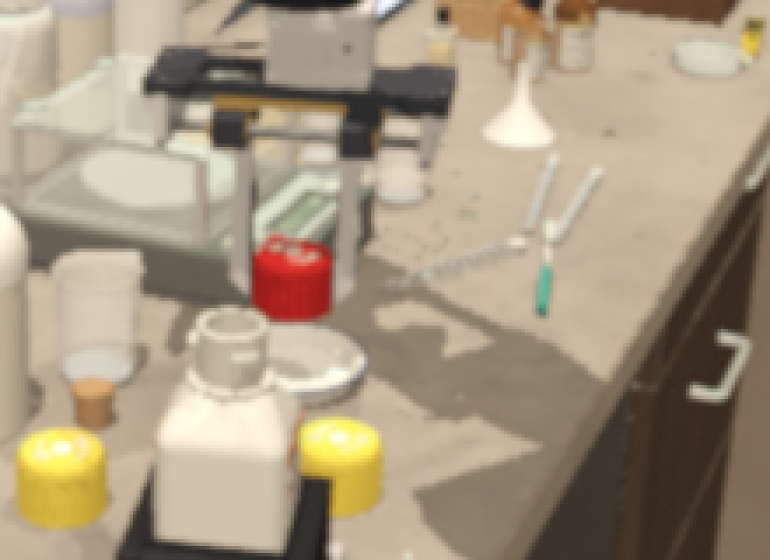

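View pics/t10.png

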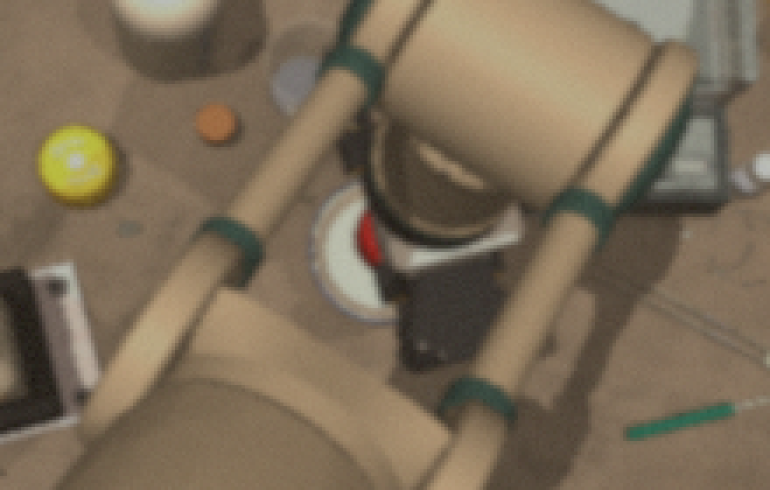

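Run:
```python
from h import *
a=cv2.imread("pics/scene0.png"); t=cv2.imread("pics/top0.png")
def ov(im,n,c,r,z,col):
    pts=np.array([proj(n,np.array([c[0]+r*np.cos(q),c[1]+r*np.sin(q),z])) for q in np.linspace(0,6.28,60)])
    return pts
out=[]
for im,n,(x0,y0,w,h) in((a,"scene",(310,250,90,70)),(t,"top",(330,215,90,70))):
    k=cv2.resize(im[y0:y0+h,x0:x0+w],None,fx=6,fy=6,interpolation=3)
    p=ov(im,n,(.5550,-.2730),.047,.015,0)
    cv2.polylines(k,[((p-[x0,y0]+.5)*6).astype(int)],True,(0,255,0),1); out.append(k)
cv2.imwrite("pics/ov.png",cv2.resize(np.vstack(out),None,fx=.7,fy=.7))
```

```text
(no output)
```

View pics/ov.png

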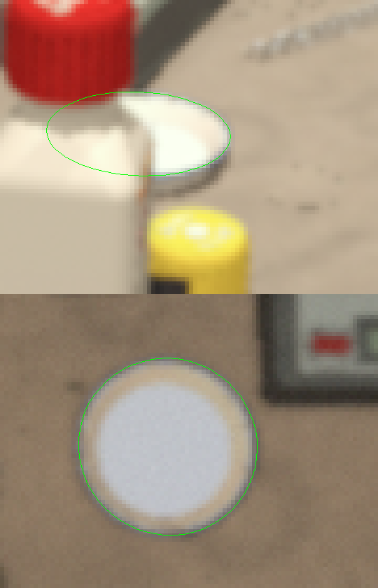

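Emit:
send_rows --deltas '[{"fingers": 1,"delta_pos": [-2,10,-1],"delta_rot": [0,0,0]},{"fingers": 1,"delta_pos": [0,10,0],"delta_rot": [0,0,0]},{"fingers": 1,"delta_pos": [0,7,0],"delta_rot": [0,0,0]},{"fingers": 1,"delta_pos": [0,3,0],"delta_rot": [0,0,0]},{"fingers": 1,"delta_pos": [0,0,0],"delta_rot": [0,0,0]},{"fingers": 1,"delta_pos": [0,0,0],"delta_rot": [0,0,0]}]'

```text
t: 14.55
position: [0.5543, -0.2728, 0.0254]
orientation: [-1.571, -0.0, -1.312]
wrist_force: [-0.4, 0.1, -0.5]
finger_gap: 0.528
```

Emit:
send_rows --deltas '[{"fingers": 1,"delta_pos": [0,2,0],"delta_rot": [0,0,0]},{"fingers": 1,"delta_pos": [0,2,0],"delta_rot": [0,0,0]},{"fingers": 1,"delta_pos": [0,2,0],"delta_rot": [0,0,0]},{"fingers": 1,"delta_pos": [0,0,0],"delta_rot": [0,0,0]}]'

```text
t: 14.95
position: [0.554, -0.2726, 0.0192]
orientation: [-1.571, 0.0, -1.312]
wrist_force: [-0.3, -0.0, -1.6]
finger_gap: 0.526
```

Run:
```python
from h import *
s=bot.sense(); print(s["position"],s["wrist_force"])
a=cams.snapshot("scene")[:,:,::-1]; cv2.imwrite("pics/s11.png",cv2.resize(a[220:320,280:430],None,fx=5,fy=5,interpolation=3))
```

```text
[ 0.55400011 -0.27260446  0.01920058] [-0.26251009 -0.02896415 -1.6010459 ]
```

View pics/s11.png

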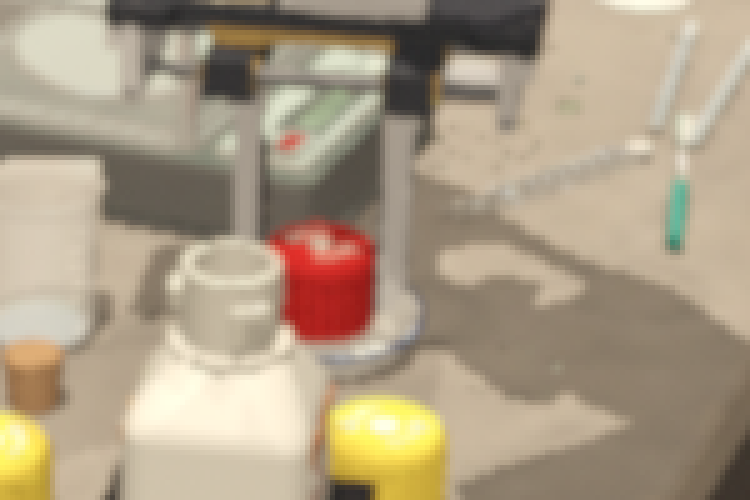

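Not touching yet. Lowering slowly by feel.

Emit:
send_rows --deltas '[{"fingers": 1,"delta_pos": [0,1,0],"delta_rot": [0,0,0]},{"fingers": 1,"delta_pos": [0,1,0],"delta_rot": [0,0,0]},{"fingers": 1,"delta_pos": [0,1,0],"delta_rot": [0,0,0]},{"fingers": 1,"delta_pos": [0,0,0],"delta_rot": [0,0,0]}]'

```text
t: 15.4
position: [0.5541, -0.2727, 0.0163]
orientation: [-1.571, 0.0, -1.312]
wrist_force: [0.6, 0.0, -2.1]
finger_gap: 0.527
```

Emit:
send_rows --deltas '[{"fingers": 1,"delta_pos": [0,1,0],"delta_rot": [0,0,0]},{"fingers": 1,"delta_pos": [0,1,0],"delta_rot": [0,0,0]},{"fingers": 1,"delta_pos": [0,0,0],"delta_rot": [0,0,0]}]'

```text
t: 15.7
position: [0.5541, -0.2727, 0.0143]
orientation: [-1.571, 0.0, -1.312]
wrist_force: [0.1, 0.5, -2.1]
finger_gap: 0.526
```

Emit:
send_rows --deltas '[{"fingers": 1,"delta_pos": [0,1,0],"delta_rot": [0,0,0]},{"fingers": 1,"delta_pos": [0,1,0],"delta_rot": [0,0,0]},{"fingers": 1,"delta_pos": [0,0,0],"delta_rot": [0,0,0]}]'

```text
t: 16.0
position: [0.5541, -0.2727, 0.0123]
orientation: [-1.571, 0.0, -1.312]
wrist_force: [-0.3, -0.1, -0.8]
finger_gap: 0.528
```

Emit:
send_rows --deltas '[{"fingers": 1,"delta_pos": [0,1,0],"delta_rot": [0,0,0]},{"fingers": 1,"delta_pos": [0,0,0],"delta_rot": [0,0,0]}]'

```text
t: 16.2
position: [0.5543, -0.2728, 0.0116]
orientation: [-1.571, -0.0, -1.312]
wrist_force: [-0.3, -0.7, 0.1]
finger_gap: 0.526
```

Emit:
send_rows --deltas '[{"fingers": 1,"delta_pos": [0,1,0],"delta_rot": [0,0,0]},{"fingers": 1,"delta_pos": [0,0,0],"delta_rot": [0,0,0]}]'

```text
t: 16.4
position: [0.5543, -0.2728, 0.0115]
orientation: [-1.57, -0.001, -1.312]
wrist_force: [-2.2, 0.0, 4.9]
finger_gap: 0.532
```

Run:
```python
from h import *
s=bot.sense(); print(s["position"],s["wrist_force"])
a=cams.snapshot("scene")[:,:,::-1]; cv2.imwrite("pics/s12.png",cv2.resize(a[220:320,280:430],None,fx=5,fy=5,interpolation=3))
```

```text
[ 0.55430692 -0.2727848   0.01153883] [-2.1876962   0.04561984  4.9211153 ]
```

View pics/s12.png

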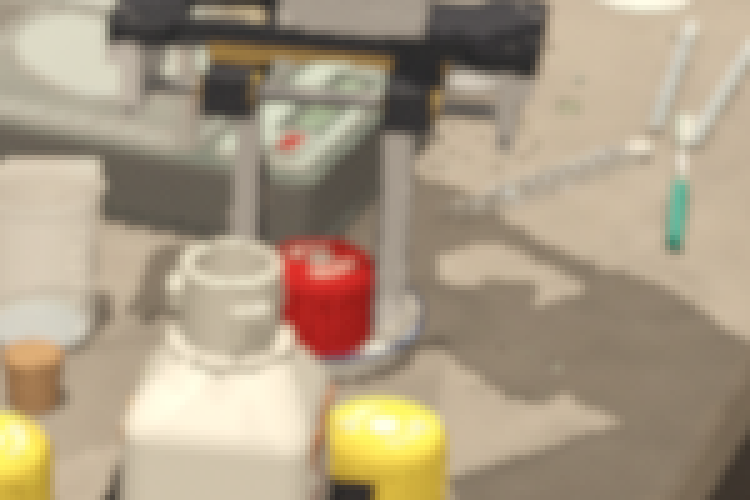

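Emit:
send_rows --deltas '[{"fingers": 1,"delta_pos": [0,-1,0],"delta_rot": [0,0,0]},{"fingers": 0.45,"delta_pos": [0,0,0],"delta_rot": [0,0,0]},{"fingers": 0.43,"delta_pos": [0,0,0],"delta_rot": [0,0,0]},{"fingers": 0.42,"delta_pos": [0,0,0],"delta_rot": [0,0,0]},{"fingers": 0.41,"delta_pos": [0,0,0],"delta_rot": [0,0,0]},{"fingers": 0.41,"delta_pos": [0,0,0],"delta_rot": [0,0,0]}]'

```text
t: 17.05
position: [0.5542, -0.2727, 0.0114]
orientation: [-1.571, -0.0, -1.312]
wrist_force: [0.3, -0.0, -0.2]
finger_gap: 0.591
```

Emit:
send_rows --deltas '[{"fingers": 0.41,"delta_pos": [0,-3,0],"delta_rot": [0,0,0]},{"fingers": 0.4,"delta_pos": [0,-5,0],"delta_rot": [0,0,0]},{"fingers": 0.35,"delta_pos": [0,-8,0],"delta_rot": [0,0,0]},{"fingers": 0.3,"delta_pos": [0,-15,0],"delta_rot": [0,0,0]},{"fingers": 0.2,"delta_pos": [0,-25,0],"delta_rot": [0,0,0]},{"fingers": 0.1,"delta_pos": [0,-40,0],"delta_rot": [0,0,0]},{"fingers": 0,"delta_pos": [0,-45,0],"delta_rot": [0,0,0]},{"fingers": 0,"delta_pos": [0,-40,0],"delta_rot": [0,0,0]},{"fingers": 0,"delta_pos": [0,0,0],"delta_rot": [0,0,0]}]'

```text
t: 17.95
position: [0.5576, -0.2747, 0.2002]
orientation: [-1.561, -0.01, -1.312]
wrist_force: [0.7, -0.9, 0.8]
finger_gap: 1.0
```

Emit:
send_rows --deltas '[{"fingers": 0,"delta_pos": [0,-20,-40],"delta_rot": [0,0,0]},{"fingers": 0,"delta_pos": [0,-10,-40],"delta_rot": [0,0,0]},{"fingers": 0,"delta_pos": [0,0,-40],"delta_rot": [0,0,0]},{"fingers": 0,"delta_pos": [0,0,-40],"delta_rot": [0,0,0]},{"fingers": 0,"delta_pos": [0,0,-30],"delta_rot": [0,0,0]},{"fingers": 0,"delta_pos": [0,0,0],"delta_rot": [0,0,0]},{"fingers": 0,"delta_pos": [0,0,0],"delta_rot": [0,0,0]}]'

```text
t: 18.65
position: [0.3704, -0.3213, 0.2227]
orientation: [-1.57, -0.0, -1.313]
wrist_force: [0.3, -1.2, 1.1]
finger_gap: 1.002
```

Run:
```python
from h import *
s=bot.sense(); print(s["position"],s["wrist_force"],s["finger_gap"])
a=cams.snapshot("scene")[:,:,::-1]; cv2.imwrite("pics/s13.png",cv2.resize(a[200:380,200:430],None,fx=3,fy=3,interpolation=3))
a=cams.snapshot("top")[:,:,::-1]; cv2.imwrite("pics/t13.png",a)
```

```text
[ 0.37041969 -0.32133459  0.2226617 ] [ 0.3048602  -1.16776521  1.12367352] 1.0018317929299392
```

View pics/s13.png

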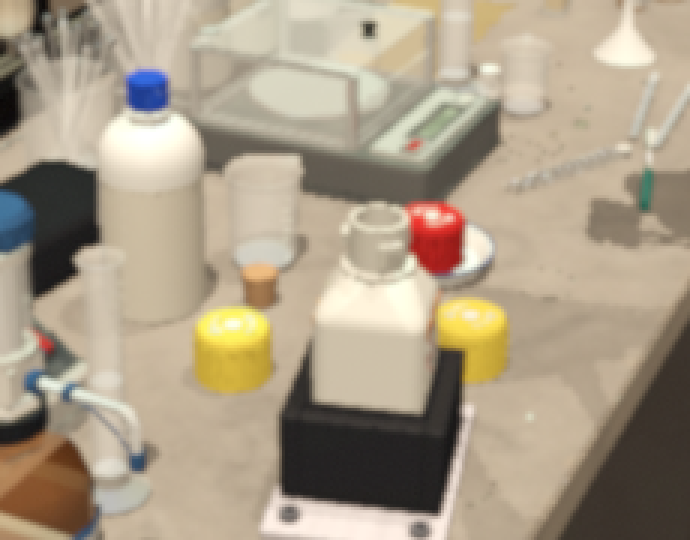

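View pics/t13.png

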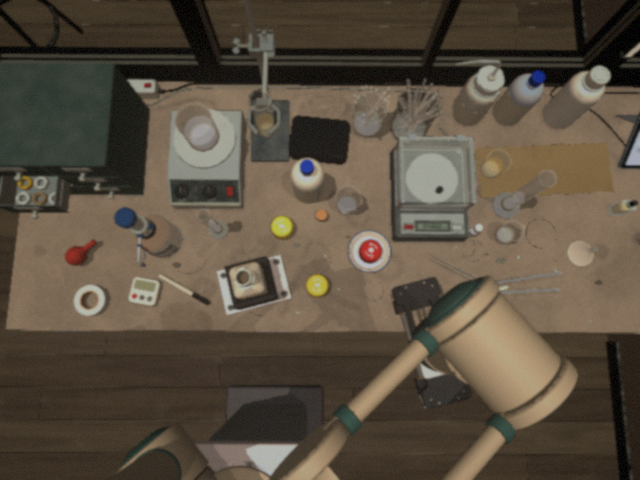

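The cap sits centred in the dish at top (370,251), upright. The dish, cylinder and beaker are where they were, and the open bottle is low in its block. The arm is clear, so I'm handing in.

Run:
```python
from h import *
print(back("top",(370.5,251),.038))
print(bot.hand_in())
```

```text
[ 0.55083653 -0.27265099  0.038     ]
the job is handed in; nothing more can be done
None
```

The cap is off the bottle and standing upright in the white dish. The job was handed in at about 18.8 s; `hand_in` reports no verdict.

- **Opening:** I gripped the red cap and pushed it down until the bottle settled on its floor, about 25 mm lower. I then pressed the spring to about 20 N and turned the cap about 83° anticlockwise. It lifted off with only its own weight on the wrist, so the bottle was not pulled up. The highest wrist readings were about 21 N down and 6 N sideways, at the end of each move. The force between cap and bottle itself is not reported.
- **Placing:** I lowered the cap until it touched the dish floor at about 5 N, then released it and backed the arm away.
- **Last checks:** In the final pictures the cap is upright and about 4 mm from the dish's centre. The dish, cylinder and beaker look unmoved, the bottle is low in its block, and the arm touches nothing. No check failed; position estimates from different cameras differed by 1 to 4 mm, well inside the tolerance.

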